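Open the serving flap of the garden coffee cabinet

ROBOT

A 6-joint arm with a two-finger parallel gripper is mounted at the origin on the work surface. World frame = base frame: x ahead of the robot, y to its left, z up, the work surface at z = 0. Lengths are in m, angles in rad, forces in N, time in s.
With the tool pointing down it reaches from about 0.3 to 0.75 m from the base axis. Payload 8.5 kg.
Tool frame: the origin (TCP) lies at the very end of the fingers, on their centre line; the grasp point (between the pads) lies 19 mm behind it; z points along the fingers, x is the direction in which the jaws open and shut, and the axes are right-handed (so a half turn about z gives the same grasp; the last joint's range is limited). The gripper opens to 85 mm and grips with 20 to 120 N. Pads are 22 mm wide; open, the fingers measure 114 mm over their backs; the gripper's body (76 mm by 85 mm) begins 54 mm behind the grasp point. The pads swing forward as they close: fully open they stand 13 mm farther back than shut.
Start: joints at [0.95, 0.381, 1.297, -0, 1.464, -0.215], TCP at [0.217, 0.505, 0.231] pointing down, gripper open.
Joint ranges: [-3.11, 3.11], [-0.89, 2.33], [0.22, 2.48], [-1.42, 4.56], [0.17, 2.85], [-2.88, 2.88]. Speed limits (rad/s): [2.39, 2.39, 3.14, 3.14, 3.14, 3.14].

INTERFACE

Orientations are given as a unit quaternion [w, x, y, z].
In Python, from bench import robot gives the robot as it stands. The module is installed in compiled form; this text tells all that it offers.
- The arm moves only by the tool drive_tool, never from a script. Its argument "commands" is text: rows parted by semicolons, each of 7 numbers parted by spaces: the shift along the tool's x, y, z in mm, then the turn, a rotation vector about the tool's x, y, z in degrees, then the finger opening in mm, from 0 to 85.4. In form: x y z rx ry rz hand; .... A call has 1 to 10 rows; each row shifts and turns the commanded pose from where the row before left it, along the tool's axes as they then stand; what a row does not reach is not made up. A row lasts 1/8 s, in which the tool goes at most 62.5 mm and 10.7 degrees, less where a joint would pass 70% of its speed; a pose out of reach is approached as far as the arm can. A call with a gripper value outside its range is refused whole. The fingers move at their own pace and stop on an object; "grip_force" is the grip in N (left out, the last holds). Time passes only in rows, so rows that do not move let the fingers close. It gives the time, the measured TCP pose, the force and the opening at its end, in the units of the state.
- robot.get_obs(): the state, without advancing time (a new reading comes with each control period).
- robot.read_camera(name): name is "scene" or "top" or "wrist"; returns a dict with "color" (384x512x3 uint8, red, green, blue), "fx", "fy", "cx", "cy" (pixels), "extrinsics" (4x4, takes a point from camera to world coordinates). Camera axes: x right, y down, z forward; pixel columns grow to the right and rows downward; lengths in m; the calibration is good to about 2 mm. A picture is of the moment at which its call begins. There is no depth.
- robot.sign_off(): hands the job in, once; it reports no verdict.
The state is a dict: "time": time; "q": joint angles; "qvel": joint speeds; "joint_efforts": joint torques, N m; "ee_pos": TCP position; "orientation": TCP orientation; "wrist_force": force on the tool from outside, world axes, zero at the start; "wrist_torque": the same for the moment, N m; "grip_width": finger opening in m.
Only numpy, scipy, OpenCV 4.12 (cv2) and the standard library are available. Lean on these libraries where they do the work, as an engineer would, in place of code of your own. Each camera call takes 0.05 s, during which the arm holds its last target.

TASK

Coffee is about to be served in the garden: get the drop-front cabinet on the table ready. Pull both slide-out supports all the way out to their stops while the flap is still up; then lower the flap onto them gently, under control and without letting it fall, so that it lies level as a serving shelf. Leave the mugs, glass, milk jug and plate around it standing where they are.

Things in the scene. Friction and masses are not known exactly. Their poses are not given: they have to be found in the camera images.
- cabinet: plywood box fixed to the table, 360 mm wide, 232 deep, 238 high, front roughly to the robot. Origin: on the table under the middle of the front face. Axes: x from the front into the cabinet, y left as the robot sees it, z up. In the front of its 90 mm high base: a 240 mm wide cutlery drawer with a cup pull (not needed), and beside it, at y = 148 and -148 mm, the two supports
- hinge_mid (a point): middle of the flap's hinge line, in the plane of the base's front face, 90 mm above the table. Axes as the cabinet; the hinge runs along y
- flap (a joint): flap angle, rad: 0 closed (outer face leaning back 0.30 from upright), 0.30 upright, 1.87 level, towards the robot; limit 2.22. Starts shut by its own weight, no latch. Little friction: past about 0.3 it falls open unless held all the way down. Level, it rests on the supports; without them it sinks lower
- flap_grip (a point): middle of the flap's handle, a smooth level dowel 18 mm thick along y, fixed between two ears (135 mm clear between them; they end 12 mm past its axis), 35 mm clear of the flap's edge. It lies 184 mm from the hinge line along the flap, 7.5 mm inward of its outer face: closed 263 mm above the table, 25 mm above the flat cabinet top; level 97 mm. It can turn in a light grip
- flap_edge (a point): middle of the flap's free edge, outer face, 140 mm from the hinge line. The flap is a plywood board 336 mm wide, 15 mm thick, reaching from 8 to 140 mm from the hinge line, 0.3 to 0.5 kg; its outer face passes through the hinge line and becomes its underside, 90 mm above the table, when level. Axes: z from hinge to handle along the flap, y along the hinge, x to the inner face
- support_left (a joint): how far the left (+y) support is pulled out, m: 0 in, 0.12 at its stop; starts at 0 to 0.02. Slides level along the cabinet's -x, friction about 2 N, stays where it is left. A wooden bar 20 mm wide, 38 high, 200 long, its top 89 mm above the table; at 0 its front end is flush with the base
- support_right (a joint): the same for the right (-y) support
- support_left_knob (a point): middle of the left support's knob: a turned wooden head 26 mm across, 20 mm thick along the pull, on a 14 mm stem 28 mm long; 38 mm in front of the bar's front end, 70 mm above the table. The leaning flap leaves room for a gripper above; more if the gripper's body is tilted 0.2 to 0.4 rad towards the robot. Axes as the cabinet
- support_right_knob (a point): the same for the right support
- red_mug: bystander: red plastic mug, 82 mm across, 92 high; origin at its foot. Stands left or right of the cabinet's front
- glass_mug: bystander: clear glass mug, 84 mm across, 115 high; origin at its foot. Stands on either side
- tumbler: bystander: drinking glass, 74 mm across, 100 high; origin at its foot. Stands on either side
- milk_jug: bystander: small white milk jug, 68 mm across, 75 high; origin at its foot. Left, towards the robot
- cake_plate: bystander: white plate, 136 mm across, 18 high; origin at its foot. On the table below where the flap comes to lie, which clears it by 70 mm

How it is judged:
On the way:
1. both supports are pulled out (each by more than 105 of its 120 mm) while the flap is still up (less than 0.5 rad from closed) (value of joint each of support_left, support_right above 0.105 m and value of joint flap below 0.5 rad), for 0.2 s.
At the end, for the whole second after the job is handed in: Both supports are out (each more than 105 of 120 mm), the flap lies at rest on them, level within about 0.04 rad, and the mugs, glass, milk jug and plate stand upright (value of joint each of support_left, support_right above 0.105 m and value of joint flap between 1.83 and 1.92 rad and velocity of joint flap between -0.05 and 0.05 rad/s and angle between each of red_mug, glass_mug, tumbler, milk_jug, cake_plate's own z axis and vertical below 0.2 rad); the robot touches nothing.
It fails at once if the flap is let fall or slammed (it turns downwards faster than 3.6 rad/s) (velocity of joint flap above 3.6 rad/s).
It fails at once if a mug, the glass, the milk jug or the plate is knocked over or pushed more than 50 mm (distance of any of red_mug, glass_mug, tumbler, milk_jug, cake_plate from where it was at the start of the episode above 0.05 m or angle between any of red_mug, glass_mug, tumbler, milk_jug, cake_plate's own z axis and vertical above 0.5 rad).
It also fails if it takes over 59 s, if anything falls off the work surface, if the arm or the gripper's body presses on something with over 40 N, if the wrist force passes 120 N, or if a joint passes its speed limit or range.

## Working session

There is one attempt and no reset: what is moved stays moved. The work goes in short steps, Python scripts to look and compute and a tool call to move; the robot and the scene stay as the last step left them, time stands still between calls to the robot, and variables do not carry over. Pictures are saved under pics/ and viewed, and the job is handed in when it is done.

Besides the shell and the picture viewer there is one more tool, called after "Emit:" as name(argument=value, ...) on one line, values as JSON. drive_tool: Moves the arm, as the interface text tells. Its arguments: {"type":"object","properties":{"commands":{"type":"string"},"grip_force":{"type":"number"}},"required":["commands"]}

```bash
mkdir -p pics
python3 - <<'E'
from bench import robot
import cv2,numpy as np,pickle
for n in ["scene","top","wrist"]:
    d=robot.read_camera(n); cv2.imwrite(f"pics/{n}0.png",d["color"][:,:,::-1]); pickle.dump(d,open(f"{n}0.pkl","wb"))
    print(n,d["fx"],d["cx"],d["cy"],np.round(d["extrinsics"],3).tolist())
o=robot.get_obs();print(o)
E
```

```text
scene 380.05728911874115 248.51375245763532 187.59043708835512 [[0.998, 0.061, -0.026, 0.563], [0.063, -0.753, 0.654, -0.625], [0.02, -0.655, -0.756, 0.893], [0.0, 0.0, 0.0, 1.0]]
top 411.87757458436363 261.77911974279823 185.27760294790536 [[0.015, -0.996, 0.085, 0.421], [-1.0, -0.014, 0.003, 0.029], [-0.001, -0.085, -0.996, 1.305], [0.0, 0.0, 0.0, 1.0]]
wrist 312.5917904415559 255.56471382194266 190.3726644498482 [[0.395, 0.871, 0.293, 0.142], [0.919, -0.375, -0.125, 0.539], [0.001, 0.318, -0.948, 0.373], [0.0, 0.0, 0.0, 1.0]]
{'time': 0.15, 'q': array([ 9.49691381e-01,  3.81055109e-01,  1.29803885e+00,  3.27068019e-06,
        1.46359950e+00, -2.15329180e-01]), 'qvel': array([ 0.00056367, -0.00216016, -0.002444  , -0.00011121, -0.00043763,
       -0.00078884]), 'joint_efforts': array([ 1.86393008e-03, -4.48629606e+01, -2.31343406e+01, -1.58318339e-04,
        3.82235303e-03,  1.53261016e-05]), 'ee_pos': array([0.21698698, 0.50514732, 0.23086228]), 'orientation': array([ 1.96069781e-04,  8.35084292e-01,  5.50121734e-01, -5.14299400e-04]), 'wrist_force': array([-0.40606505,  0.30077646,  0.20714056]), 'wrist_torque': array([-0.00381174, -0.00484944, -0.03644132]), 'grip_width': 0.08529622762765711}
```

View pics/scene0.png

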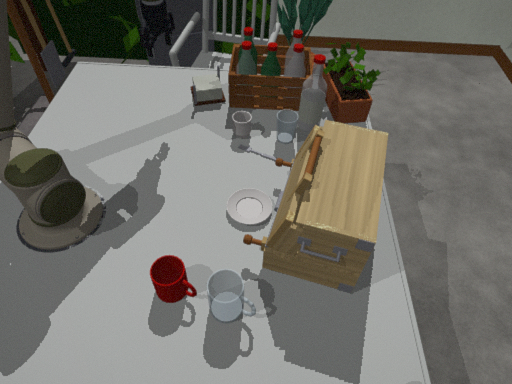

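View pics/top0.png

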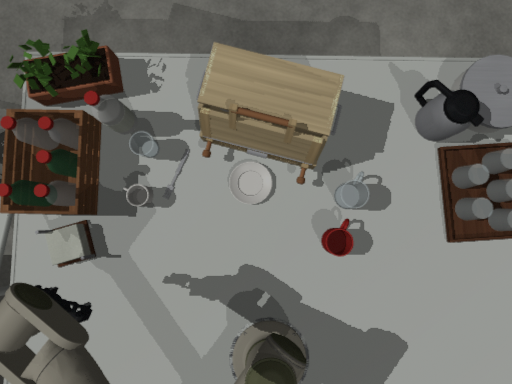

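View pics/wrist0.png

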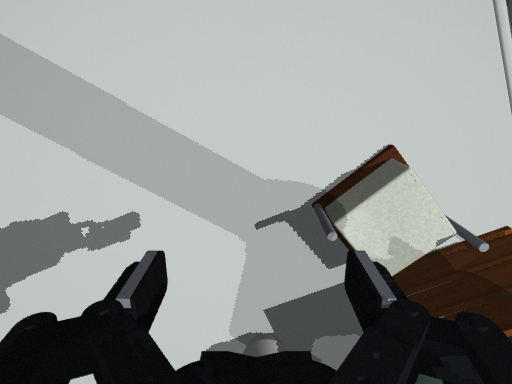

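The top view (column 262, row 185 is about world x=0.5, y=0) shows the cabinet upper centre. The knobs are at about (207,150) and (302,175), and the handle dowel runs (238,112)–(290,126). In the scene view the knobs are at (280,162) and (248,240). I'll measure these more precisely next.

```bash
cat > h.py <<'E'
import numpy as np,cv2,pickle
def ray(d,u,v):
    E=d["extrinsics"];r=E[:3,:3]@np.array([(u-d["cx"])/d["fx"],(v-d["cy"])/d["fy"],1.]);return E[:3,3],r/np.linalg.norm(r)
def plane(d,u,v,z):
    o,r=ray(d,u,v);return o+r*(z-o[2])/r[2]
def tri(d1,p1,d2,p2):
    o1,r1=ray(d1,*p1);o2,r2=ray(d2,*p2)
    s=np.linalg.lstsq(np.c_[r1,-r2],o2-o1,rcond=None)[0]
    a=o1+s[0]*r1;b=o2+s[1]*r2;return (a+b)/2,np.linalg.norm(a-b)
def proj(d,p):
    E=d["extrinsics"];c=E[:3,:3].T@(np.asarray(p)-E[:3,3]);return d["cx"]+d["fx"]*c[0]/c[2],d["cy"]+d["fy"]*c[1]/c[2]
E
python3 - <<'E'
from h import *
for n,(a,b,c,e) in {"top":(190,35,360,205),"scene":(215,110,400,295)}.items():
    d=pickle.load(open(n+"0.pkl","rb"));im=d["color"]
    hsv=cv2.cvtColor(im,cv2.COLOR_RGB2HSV)
    m=((hsv[...,0]<13)&(hsv[...,1]>120)&(hsv[...,2]>50)).astype(np.uint8)
    k,l,st,ce=cv2.connectedComponentsWithStats(m)
    for i in range(1,k):
        if st[i,4]>15 and a<ce[i,0]<c and b<ce[i,1]<e: print(n,st[i],ce[i].round(1))
    cv2.imwrite(f"pics/{n}crop.png",cv2.resize(im[b:e,a:c,::-1],(595,595),interpolation=cv2.INTER_CUBIC))
E
```

```text
(no output)
```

View pics/topcrop.png

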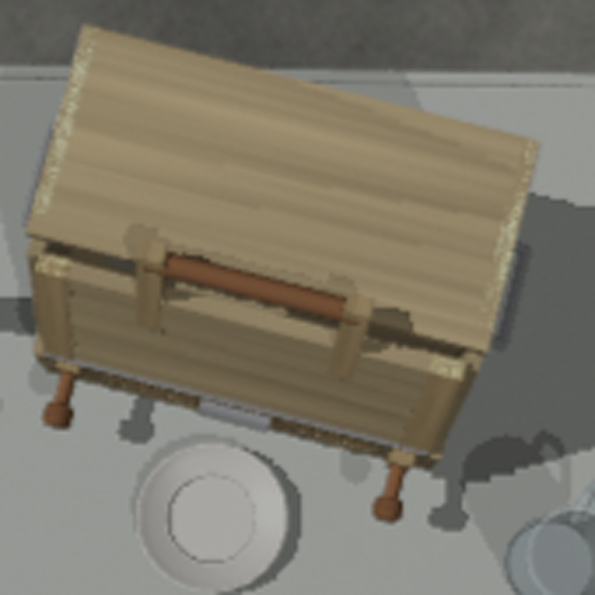

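View pics/scenecrop.png

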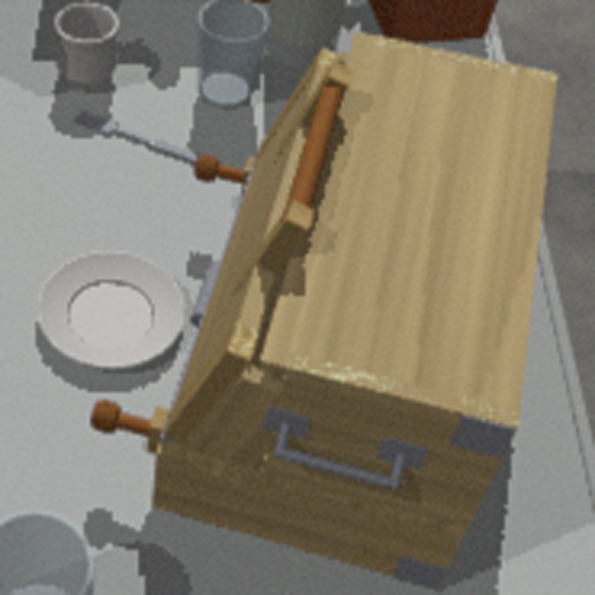

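The crops show the knobs clearly: top crop (57,415) and (388,508), scene crop (207,167) and (105,416). The right support is already slightly out. I'll refine with a looser mask.

Run:
```python
from h import *
D={}
for n,(a,b,c,e) in {"top":(190,35,360,205),"scene":(215,110,400,295)}.items():
    d=D[n]=pickle.load(open(n+"0.pkl","rb"));im=d["color"]
    hsv=cv2.cvtColor(im,cv2.COLOR_RGB2HSV)
    p=(int(a+57/3.5),int(b+413/3.5)) if n=="top" else (int(a+105/3.216),int(b+416/3.216))
    print(hsv[p[1],p[0]],im[p[1],p[0]])
    m=((hsv[...,0]<15)&(hsv[...,1]>100)&(hsv[...,2]>40)).astype(np.uint8)
    k,l,st,ce=cv2.connectedComponentsWithStats(m)
    for i in range(1,k):
        if st[i,4]>8 and a<ce[i,0]<c and b<ce[i,1]<e: print(n,st[i],ce[i].round(1))
L=tri(D["top"],(190+57/3.5,35+414/3.5),D["scene"],(215+207/3.216,110+167/3.216))
R=tri(D["top"],(190+388/3.5,35+508/3.5),D["scene"],(215+105/3.216,110+416/3.216))
H=tri(D["top"],(190+170/3.5,35+264/3.5),D["scene"],(215+332/3.216,110+88/3.216))
H2=tri(D["top"],(190+343/3.5,35+306/3.5),D["scene"],(215+302/3.216,110+200/3.216))
print(L,R,H,H2)
```

```text
[ 13 135  98] [98 68 46]
top [236 107  53  20 351] [262.2 116.4]
top [203 141   9  16  72] [207. 150.]
top [297 168   9  16  72] [301.2 176.5]
[ 12 161  98] [98 61 36]
scene [305 136  17  38 216] [313.1 154.7]
scene [276 158  15   9  65] [282.3 162.3]
scene [244 235  17  10  94] [251.  239.8]
(array([0.62165406, 0.20239033, 0.06600319]), np.float64(0.0011773761562353018)) (array([ 0.54327099, -0.08550851,  0.06657628]), np.float64(0.0002268160384025603)) (array([0.70195545, 0.09416588, 0.26740227]), np.float64(0.0021687087895261355)) (array([ 0.67193958, -0.03262134,  0.27347401]), np.float64(0.004071494263404641))
```

Run:
```python
from h import *
T=pickle.load(open("top0.pkl","rb"));S=pickle.load(open("scene0.pkl","rb"))
q=lambda u,v,z:plane(T,190+u/3.5,35+v/3.5,z)
bl,br,fl,fr=[q(u,v,.238) for u,v in((83,27),(540,142),(28,235),(490,345))]
print("corners",bl,br,fl,fr)
for a,b in((bl,br),(fl,fr)): print(np.linalg.norm(a-b),np.degrees(np.arctan2((a-b)[0],(a-b)[1])))
hsv=cv2.cvtColor(T["color"],cv2.COLOR_RGB2HSV)
m=((hsv[...,0]<15)&(hsv[...,1]>100)&(hsv[...,2]>40)).astype(np.uint8)
m[:, :236]=0;m[:,290:]=0;m[:107]=0;m[127:]=0
y,x=np.nonzero(m);pts=np.array([plane(T,a,b,.263)[:2] for a,b in zip(x,y)])
vx,vy,x0,y0=cv2.fitLine(pts.astype(np.float32),cv2.DIST_HUBER,0,.01,.01).ravel()
print("handle",x0,y0,"angle",np.degrees(np.arctan2(vx*np.sign(vy),abs(vy))),np.ptp(pts@[vx,vy]))
g1=plane(T,190+57/3.5,35+414/3.5,.07);g2=plane(T,190+388/3.5,35+508/3.5,.07)
s1=plane(S,215+207/3.216,110+167/3.216,.07);s2=plane(S,215+105/3.216,110+416/3.216,.07)
print("knobs",g1,g2,s1,s2)
# handle via scene
p=plane(S,215+317/3.216,110+144/3.216,.263);print("handle mid scene",p)
# front bottom: stem end / hinge line at z=.09 in top
print("hinge ends",q(40,358,.09),q(442,460,.09))
a=q(40,358,.09);b=q(442,460,.09);print(np.linalg.norm(a-b),np.degrees(np.arctan2((a-b)[0],(a-b)[1])),(a+b)/2)
for n,u,v in(("plate",250,183),("glassmug_top",351,188),("redmug_c",337,240),("tumbler",144,146),("jug",138,196)): print(n,plane(T,u,v,0.05)[:2])
```

```text
corners [0.89268295 0.16612095 0.238     ] [ 0.80722206 -0.18328723  0.238     ] [0.72958357 0.20371304 0.238     ] [ 0.65022954 -0.14541306  0.238     ]
0.35970770834981836 13.744004772478103
0.35803086308629944 12.805387255241076
handle 0.68718904 0.033081923 angle 13.972281 0.14125509237222467
knobs [0.62041472 0.20175607 0.07      ] [ 0.54282013 -0.08520971  0.07      ] [0.62195233 0.19855241 0.07      ] [ 0.54346411 -0.08771964  0.07      ]
handle mid scene [0.68934998 0.03614672 0.263     ]
hinge ends [0.66529567 0.2147398  0.09      ] [ 0.58244316 -0.12891995  0.09      ]
0.35350609943127764 13.554703161242465 [0.62386942 0.04290993 0.09      ]
plate [0.53376366 0.06842517]
glassmug_top [ 0.52289974 -0.24035832]
redmug_c [ 0.36460673 -0.19747621]
tumbler [0.64357836 0.39724641]
jug [0.48897645 0.40957006]
```

```bash
cat >> h.py <<'E'
from scipy.spatial.transform import Rotation as Ro
yaw=np.radians(13.6)
CX=np.array([np.cos(yaw),-np.sin(yaw),0]);CY=np.array([np.sin(yaw),np.cos(yaw),0]);CZ=np.array([0,0,1.])
HM=np.array([.6274,.0465,.09])
def cab(p): d=np.asarray(p)-HM; return np.array([d@CX,d@CY,p[2]])
def Rt(t): # tool x=CY, body tilted t toward robot
    z=np.sin(t)*CX-np.cos(t)*CZ; x=CY; return np.c_[x,np.cross(z,x),z]
def plan(target,R):
    from bench import robot
    o=robot.get_obs();w=o["orientation"];R0=Ro.from_quat([w[1],w[2],w[3],w[0]]).as_matrix()
    rv=np.degrees(Ro.from_matrix(R0.T@R).as_rotvec())
    d=np.asarray(target)-o["ee_pos"]
    print("t",o["time"],"pos",o["ee_pos"].round(4),"F",o["wrist_force"].round(1),"g",round(o["grip_width"]*1e3,1))
    print("shift in cur axes",(R0.T@d*1e3).round(1),"turn",rv.round(2),"shift in final axes",(R.T@d*1e3).round(1))
E
python3 - <<'E'
from h import *
K=np.array([.621,.2005,.07]);R=Rt(.3)
print(cab(K))
plan(K+R[:,2]*(.019-.12),R)
E
```

```text
[-0.04243244  0.14817708  0.07      ]
t 0.15 pos [0.217  0.5051 0.2309] F [-0.4  0.3  0.2] g 85.3
shift in cur axes [-125.4  462.    64.4] turn [-17.17   1.51  -9.57] shift in final axes [-201.1  396.   189.9]
```

Emit:
drive_tool(commands="0 0 0 -8.6 0.75 -4.8 85; 0 0 0 -8.6 0.75 -4.8 85; -25 49 12 0 0 0 85; -25 49 12 0 0 0 85; -25 49 24 0 0 0 85; -25 49 24 0 0 0 85; -25 50 24 0 0 0 85; -25 50 24 0 0 0 85; -25 50 24 0 0 0 85; -25 50 24 0 0 0 85")

```text
time: 1.4
ee_pos: [0.5876, 0.209, 0.1877]
orientation: [0.117, 0.777, 0.612, 0.093]
wrist_force: [-0.5, 1.6, -0.1]
grip_width: 0.0849
```

Run:
```python
from h import *
from bench import robot
K=np.array([.621,.2005,.07]);R=Rt(.3)
plan(K+R[:,2]*.019,R)
d=robot.read_camera("wrist");cv2.imwrite("pics/w1.png",d["color"][:,:,::-1]);pickle.dump(d,open("w1.pkl","wb"));print(proj(d,K))
```

```text
t 1.4 pos [0.5876 0.209  0.1877] F [-0.5  1.6 -0.1] g 84.9
shift in cur axes [ -0.5  -1.9 141.6] turn [ 0.04 -0.05  0.01] shift in final axes [ -0.4  -1.8 141.6]
(np.float64(253.55016335157939), np.float64(180.97806968127728))
```

View pics/w1.png

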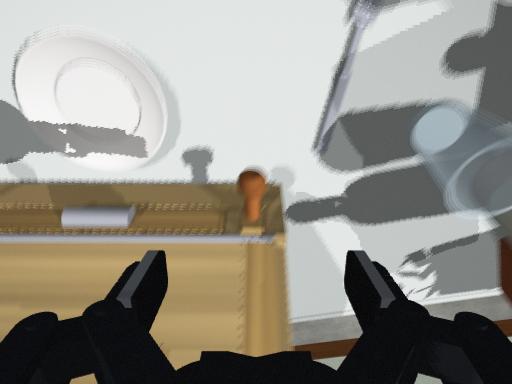

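The wrist view puts the left knob at (250,182), against a prediction of (254,181), so the measurement holds. I'll descend now.

Emit:
drive_tool(commands="0 -1 30 0 0 0 85; 0 -1 30 0 0 0 85; -1 0 30 0 0 0 85; 0 0 26 0 0 0 85; 0 0 26 0 0 0 85; 0 0 0 0 0 0 20; 0 0 0 0 0 0 20; 0 0 0 0 0 0 20; 0 0 0 0 0 0 20; 0 0 0 0 0 0 20", grip_force=40)

```text
time: 2.7
ee_pos: [0.625, 0.1986, 0.0534]
orientation: [0.119, 0.777, 0.612, 0.092]
wrist_force: [-3.9, -9.5, 7.0]
grip_width: 0.0245
```

Run:
```python
from h import *
from bench import robot
K=np.array([.621,.2005,.07]);R=Rt(.3)
plan(K+R[:,2]*.019-CX*.116,R)
d=robot.read_camera("scene");cv2.imwrite("pics/s2.png",cv2.resize(d["color"][100:300,180:420,::-1],None,fx=3,fy=3))
```

```text
t 2.7 pos [0.625  0.1986 0.0534] F [-3.9 -9.5  7. ] g 24.5
shift in cur axes [   0.9 -110.   -32.6] turn [0.12 0.09 0.04] shift in final axes [   0.9 -110.1  -32.4]
```

View pics/s2.png

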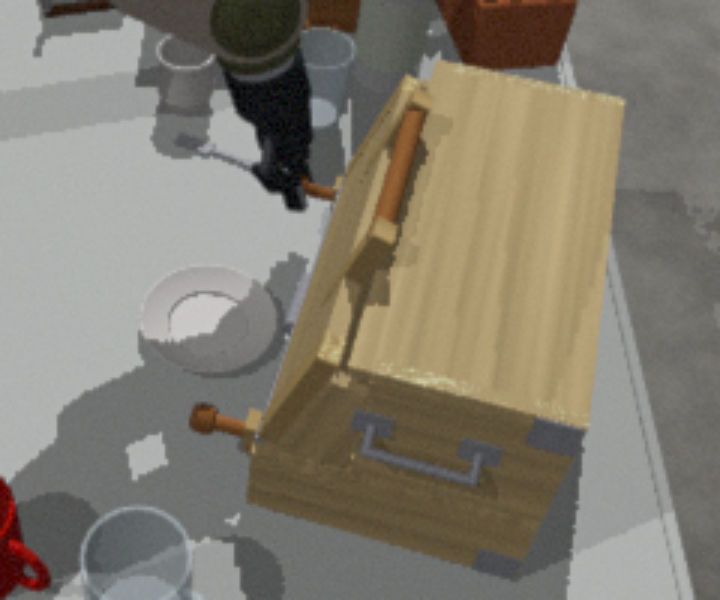

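The gripper holds the left knob head at 24.5 mm opening, as intended. I'll pull it out now.

Emit:
drive_tool(commands="0 -9.6 -3 0 0 0 20; 0 -19.1 -5.9 0 0 0 20; 0 -19.1 -5.9 0 0 0 20; 0 -19.1 -5.9 0 0 0 20; 0 -19.1 -5.9 0 0 0 20; 0 -14.3 -4.4 0 0 0 20; 0 -4.8 -1.5 0 0 0 20; 0 0 0 0 0 0 20")

```text
time: 3.75
ee_pos: [0.5179, 0.2251, 0.0534]
orientation: [0.119, 0.777, 0.612, 0.093]
wrist_force: [-4.0, -8.6, 8.9]
grip_width: 0.0242
```

Run:
```python
from h import *
K=np.array([.621,.2005,.07]);R=Rt(.3)
plan(K+R[:,2]*.019-CX*.116,R)
```

```text
t 3.75 pos [0.5179 0.2251 0.0534] F [-4.  -8.6  8.9] g 24.2
shift in cur axes [ 0.4 -4.6  0.2] turn [0.14 0.04 0.06] shift in final axes [ 0.4 -4.6  0.2]
```

Moved 110 mm with no stop felt yet. I'll pull on in small steps.

Emit:
drive_tool(commands="0 -2.9 -0.9 0 0 0 20; 0 -1.9 -0.6 0 0 0 20; 0 0 0 0 0 0 20")

```text
time: 4.12
ee_pos: [0.5142, 0.226, 0.0535]
orientation: [0.119, 0.777, 0.612, 0.094]
wrist_force: [2.1, -10.0, 6.4]
grip_width: 0.0238
```

Emit:
drive_tool(commands="0 -1.9 -0.6 0 0 0 20; 0 -1.9 -0.6 0 0 0 20; 0 0 0 0 0 0 20")

```text
time: 4.5
ee_pos: [0.514, 0.2261, 0.0537]
orientation: [0.121, 0.776, 0.611, 0.096]
wrist_force: [21.2, -19.0, -8.1]
grip_width: 0.0242
```

Emit:
drive_tool(commands="0 -1.9 -0.6 0 0 0 20; 0 -1.9 -0.6 0 0 0 20; 0 0 0 0 0 0 20")

```text
time: 4.88
ee_pos: [0.5137, 0.2263, 0.054]
orientation: [0.123, 0.776, 0.611, 0.098]
wrist_force: [40.2, -26.1, -21.6]
grip_width: 0.0242
```

The stop is firm: the force rises and the pose no longer moves. I'll relax, release and back off.

Emit:
drive_tool(commands="0 6 2 0 0 0 20; 0 0 0 0 0 0 60; 0 0 0 0 0 0 85; 0 0 0 0 0 0 85; 0 0 -10 0 0 0 85; 0 0 -30 0 0 0 85; 0 0 -40 0 0 0 85; 0 0 -40 0 0 0 85")

```text
time: 5.88
ee_pos: [0.4763, 0.2361, 0.168]
orientation: [0.117, 0.777, 0.612, 0.093]
wrist_force: [0.8, 0.2, 0.0]
grip_width: 0.085
```

Run:
```python
from h import *
from bench import robot
K=np.array([.5432,-.0862,.07]);R=Rt(.3)
print(cab(K));plan(K+R[:,2]*(.019-.13),R)
d=robot.read_camera("top");cv2.imwrite("pics/t3.png",d["color"][:,:,::-1])
```

```text
[-0.05063576 -0.14877819  0.07      ]
t 5.875 pos [0.4763 0.2361 0.168 ] F [0.8 0.2 0. ] g 85.0
shift in cur axes [-297.6  105.4   24. ] turn [ 0.06 -0.07  0.03] shift in final axes [-297.5  105.6   24.3]
```

View pics/t3.png

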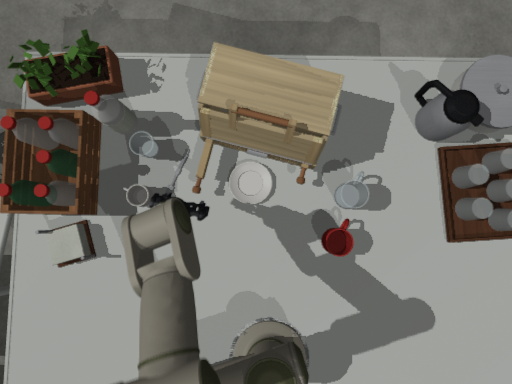

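The left support is out, with its knob at about (197,188). The right knob is still at (301,178). I'll cross over to it now.

Emit:
drive_tool(commands="-33 0 -2 0 0 0 85; -33 8 2 0 0 0 85; -33 14 3 0 0 0 85; -33 14 3 0 0 0 85; -33 14 3 0 0 0 85; -33 14 3 0 0 0 85; -33 14 4 0 0 0 85; -33 14 4 0 0 0 85; -33 13 4 0 0 0 85; 0 0 0 0 0 0 85")

```text
time: 7.18
ee_pos: [0.512, -0.0797, 0.1746]
orientation: [0.118, 0.778, 0.611, 0.093]
wrist_force: [-0.9, 1.2, -0.2]
grip_width: 0.0852
```

Run:
```python
from h import *
from bench import robot
K=np.array([.5432,-.0862,.07]);R=Rt(.3)
plan(K+R[:,2]*.019,R)
d=robot.read_camera("wrist");cv2.imwrite("pics/w4.png",d["color"][:,:,::-1]);print(proj(d,K))
```

```text
t 7.175 pos [ 0.512  -0.0797  0.1746] F [-0.9  1.2 -0.2] g 85.2
shift in cur axes [  1.   -0.7 128.4] turn [ 0.1  -0.   -0.13] shift in final axes [  1.   -0.5 128.4]
(np.float64(255.28408323736227), np.float64(186.94217227568996))
```

View pics/w4.png

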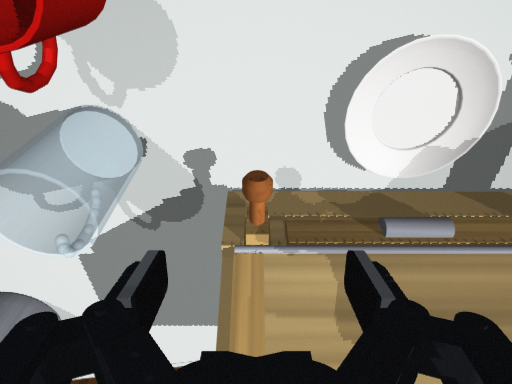

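The knob is at (258,185), against a prediction of (255,187). The glass mug at left is clear of the fingers.

Emit:
drive_tool(commands="1 0 25 0 0 0 85; 0 0 30 0 0 0 85; 0 0 30 0 0 0 85; 0 -1 25 0 0 0 85; 0 0 18 0 0 0 85; 0 0 0 0 0 0 20; 0 0 0 0 0 0 20; 0 0 0 0 0 0 20; 0 0 0 0 0 0 20; 0 0 0 0 0 0 20", grip_force=40)

```text
time: 8.48
ee_pos: [0.5486, -0.0874, 0.0531]
orientation: [0.12, 0.777, 0.611, 0.093]
wrist_force: [-3.8, -10.5, 4.2]
grip_width: 0.024
```

Emit:
drive_tool(commands="0 -9.6 -3 0 0 0 20; 0 -19.1 -5.9 0 0 0 20; 0 -19.1 -5.9 0 0 0 20; 0 -19.1 -5.9 0 0 0 20; 0 -19.1 -5.9 0 0 0 20; 0 -9.6 -3 0 0 0 20; 0 0 0 0 0 0 20")

```text
time: 9.35
ee_pos: [0.4511, -0.0633, 0.053]
orientation: [0.12, 0.777, 0.611, 0.093]
wrist_force: [-3.7, -7.4, 6.2]
grip_width: 0.0244
```

Emit:
drive_tool(commands="0 -2.9 -0.9 0 0 0 20; 0 -1.9 -0.6 0 0 0 20; 0 0 0 0 0 0 20")

```text
time: 9.72
ee_pos: [0.447, -0.0623, 0.0531]
orientation: [0.12, 0.777, 0.611, 0.094]
wrist_force: [-3.4, -8.3, 5.5]
grip_width: 0.0246
```

Emit:
drive_tool(commands="0 -1.9 -0.6 0 0 0 20; 0 -1.9 -0.6 0 0 0 20; 0 0 0 0 0 0 20")

```text
time: 10.1
ee_pos: [0.4432, -0.0614, 0.0531]
orientation: [0.12, 0.777, 0.611, 0.094]
wrist_force: [-1.3, -7.6, 4.2]
grip_width: 0.0242
```

Emit:
drive_tool(commands="0 -1.9 -0.6 0 0 0 20; 0 -1.9 -0.6 0 0 0 20; 0 0 0 0 0 0 20")

```text
time: 10.48
ee_pos: [0.443, -0.0615, 0.0534]
orientation: [0.123, 0.776, 0.611, 0.096]
wrist_force: [23.5, -4.4, -18.5]
grip_width: 0.024
```

Emit:
drive_tool(commands="0 -1.9 -0.6 0 0 0 20; 0 -1.9 -0.6 0 0 0 20; 0 0 0 0 0 0 20")

```text
time: 10.85
ee_pos: [0.442, -0.0615, 0.0542]
orientation: [0.125, 0.776, 0.61, 0.097]
wrist_force: [41.2, 1.0, -30.2]
grip_width: 0.0238
```

The right support is at its stop too. I'll release and retreat.

Emit:
drive_tool(commands="0 6 2 0 0 0 20; 0 0 0 0 0 0 60; 0 0 0 0 0 0 85; 0 0 0 0 0 0 85; 0 0 -15 0 0 0 85; 0 0 -40 0 0 0 85; 0 -10 -50 8.6 0 0 85; 0 -10 -50 8.6 0 0 85; 0 0 -50 0 0 0 85; 0 0 0 0 0 0 85")

```text
time: 12.1
ee_pos: [0.3897, -0.0473, 0.232]
orientation: [0.022, 0.784, 0.62, 0.019]
wrist_force: [0.4, 0.9, -0.4]
grip_width: 0.0852
```

Run:
```python
from h import *
from bench import robot
o=robot.get_obs();print(o["q"])
Hh=HM+CX*.0615+CZ*.1736
for s in(1,-1):
    z=-CZ;x=s*CX;R=np.c_[x,np.cross(z,x),z];print(s,Hh);plan(Hh-CZ*.016+CZ*.08,R)
d=robot.read_camera("top");cv2.imwrite("pics/t5.png",d["color"][:,:,::-1])
d=robot.read_camera("scene");cv2.imwrite("pics/s5.png",d["color"][:,:,::-1])
```

```text
[-0.43493937  0.07229689  1.71756645  0.0154604   1.29558226 -1.77647359]
1 [0.6871756  0.03203876 0.2636    ]
t 12.1 pos [ 0.3897 -0.0473  0.232 ] F [ 0.4  0.9 -0.4] g 85.2
shift in cur axes [146.1 276.2 -79.3] turn [ 2.46 -2.77 90.22] shift in final axes [ 270.5 -147.   -95.6]
-1 [0.6871756  0.03203876 0.2636    ]
t 12.1 pos [ 0.3897 -0.0473  0.232 ] F [ 0.4  0.9 -0.4] g 85.2
shift in cur axes [146.1 276.2 -79.3] turn [  2.76   2.45 -89.73] shift in final axes [-270.5  147.   -95.6]
```

View pics/t5.png

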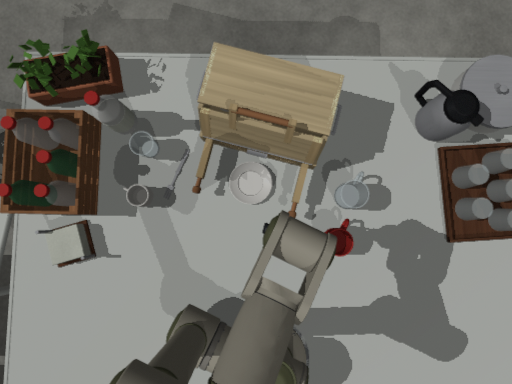

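View pics/s5.png

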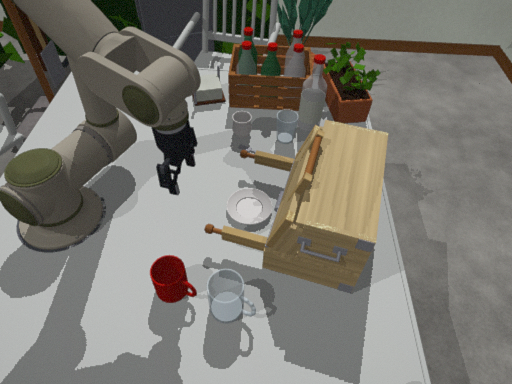

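Both supports are out: knobs in the top view at (197,188) and (293,213). The flap is still up and nothing has been disturbed. Next I'll turn the tool 90° and rise to reach the handle.

Emit:
drive_tool(commands="0 0 -10 0.25 -0.28 9.02 85; 0 0 -10 0.25 -0.28 9.02 80; 0 0 -10 0.25 -0.28 9.02 60; 0 0 -10 0.25 -0.28 9.02 40; 0 0 -10 0.25 -0.28 9.02 40; 0 0 -10 0.25 -0.28 9.02 40; 0 0 -10 0.25 -0.28 9.02 40; 0 0 -10 0.25 -0.28 9.02 40; 0 0 -10 0.25 -0.28 9.02 40; 0 0 -10 0.25 -0.28 9.02 40")

```text
time: 13.45
ee_pos: [0.386, -0.0457, 0.3278]
orientation: [-0.002, 0.993, -0.121, -0.005]
wrist_force: [0.6, -0.7, -0.1]
grip_width: 0.0401
```

```bash
cat >> h.py <<'E'
Hh=HM+CX*.0615+CZ*.1736
Rh=np.c_[CX,np.cross(-CZ,CX),-CZ]
E
python3 - <<'E'
from h import *
plan(Hh+CZ*.064,Rh)
E
```

```text
t 13.45 pos [ 0.386  -0.0457  0.3278] F [ 0.6 -0.7 -0.1] g 40.1
shift in cur axes [ 273.7 -147.8   -2.6] turn [-0.12  0.64 -0.29] shift in final axes [ 2.744e+02 -1.464e+02  2.000e-01]
```

Emit:
drive_tool(commands="39 -21 0 0 0.64 -0.3 40; 39 -21 0 0 0 0 40; 39 -21 0 0 0 0 40; 39 -21 0 0 0 0 40; 39 -21 0 0 0 0 40; 39 -21 0 0 0 0 40; 40 -20 0 0 0 0 40; 0 0 0 0 0 0 40")

```text
time: 14.45
ee_pos: [0.6886, 0.0335, 0.3246]
orientation: [-0.001, 0.993, -0.115, -0.001]
wrist_force: [-0.2, -0.5, -0.4]
grip_width: 0.0402
```

Run:
```python
from h import *
from bench import robot
plan(Hh-CZ*.016,Rh)
d=robot.read_camera("wrist");cv2.imwrite("pics/w6.png",d["color"][:,:,::-1]);print(proj(d,Hh),proj(d,Hh+CY*.06),proj(d,Hh-CY*.06))
im=d["color"];hsv=cv2.cvtColor(im,cv2.COLOR_RGB2HSV)
m=((hsv[...,0]<15)&(hsv[...,1]>100)&(hsv[...,2]>40)).astype(np.uint8)
k,l,st,ce=cv2.connectedComponentsWithStats(m)
for i in range(1,k):
    if st[i,4]>300:
        print(st[i],ce[i])
        y,x=np.nonzero(l==i);c=np.array([plane(d,a,b,.2636) for a,b in zip(x,y)]).mean(0);print(c,cab(c))
```

```text
t 14.45 pos [0.6886 0.0335 0.3246] F [-0.2 -0.5 -0.4] g 40.2
shift in cur axes [-0.8  1.8 77. ] turn [-0.04  0.18  0.36] shift in final axes [-1.   1.7 77. ]
(np.float64(254.66292175288186), np.float64(212.98639377255225)) (np.float64(255.1502949168998), np.float64(126.3543667765883)) (np.float64(254.25285446971927), np.float64(285.877070912498))
[ 51  13  39  25 704] [68.27698864 24.92897727]
[0.60858036 0.17210534 0.2636    ] [-0.04782707  0.1176582   0.2636    ]
[ 240   91   29  222 4746] [253.04235145 204.86978508]
[0.68690866 0.03591038 0.2636    ] [0.06033016 0.00370029 0.2636    ]
[ 93 246  33  18 401] [106.40648379 254.60598504]
[0.57333833 0.02477685 0.2636    ] [-0.04743781 -0.03382623  0.2636    ]
[ 59 291  55  45 426] [ 89.36150235 305.68075117]
[ 0.54325272 -0.01464177  0.2636    ] [-0.06741087 -0.07921399  0.2636    ]
```

View pics/w6.png

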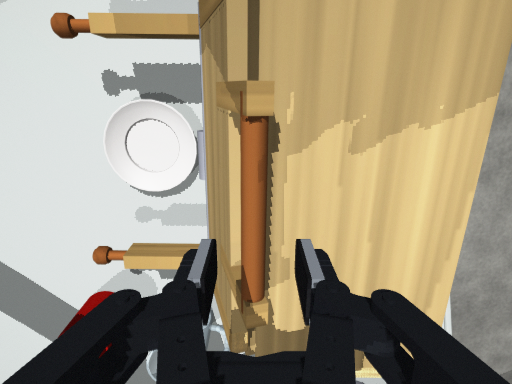

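The dowel is centred between the jaws at column 254, predicted 255. I'll descend and grip lightly.

Emit:
drive_tool(commands="0 1 25 0 0.2 0.3 40; -1 1 25 0 0 0 40; 0 0 18 0 0 0 40; 0 0 8 0 0 0 40; 0 0 0 0 0 0 10; 0 0 0 0 0 0 10; 0 0 0 0 0 0 10; 0 0 0 0 0 0 10", grip_force=20)

```text
time: 15.5
ee_pos: [0.6858, 0.0311, 0.2544]
orientation: [-0.0, 0.993, -0.118, 0.004]
wrist_force: [0.6, -0.9, 1.5]
grip_width: 0.0166
```

Run:
```python
from h import *
from bench import robot
plan(Hh-CZ*.017,Rh)
o=robot.get_obs();print(cab(o["ee_pos"]))
d=robot.read_camera("scene");cv2.imwrite("pics/s7.png",cv2.resize(d["color"][60:260,180:420,::-1],None,fx=3,fy=3))
a=np.linspace(0,1.87,38);f=a-.3
x=-184*np.sin(f)+7.5*np.cos(f);z=184*np.cos(f)+7.5*np.sin(f)
for i in range(37):print(i+1,round(a[i+1],2),"%.1f 0 %.1f"%(x[i+1]-x[i],-(z[i+1]-z[i])), "abs %.1f %.1f"%(x[i+1],z[i+1]))
```

```text
t 15.5 pos [0.6858 0.0311 0.2544] F [ 0.6 -0.9  1.5] g 16.6
shift in cur axes [ 1.  -1.3  7.9] turn [-0.07 -0.47 -0.01] shift in final axes [ 1.1 -1.3  7.8]
[ 0.0604065  -0.00127505  0.25444245]
1 0.05 -8.8 0 -2.9 abs 52.7 176.5
2 0.1 -9.0 0 -2.4 abs 43.7 178.9
3 0.15 -9.1 0 -2.0 abs 34.6 180.9
4 0.2 -9.2 0 -1.5 abs 25.4 182.4
5 0.25 -9.2 0 -1.1 abs 16.2 183.4
6 0.3 -9.3 0 -0.6 abs 6.9 184.0
7 0.35 -9.3 0 -0.1 abs -2.4 184.1
8 0.4 -9.3 0 0.4 abs -11.7 183.8
9 0.45 -9.3 0 0.8 abs -21.0 183.0
10 0.51 -9.2 0 1.3 abs -30.2 181.7
11 0.56 -9.1 0 1.8 abs -39.3 179.9
12 0.61 -9.0 0 2.2 abs -48.4 177.7
13 0.66 -8.9 0 2.7 abs -57.3 175.0
14 0.71 -8.8 0 3.1 abs -66.0 171.9
15 0.76 -8.6 0 3.6 abs -74.6 168.3
16 0.81 -8.4 0 4.0 abs -83.1 164.4
17 0.86 -8.2 0 4.4 abs -91.3 160.0
18 0.91 -8.0 0 4.8 abs -99.2 155.1
19 0.96 -7.7 0 5.2 abs -106.9 149.9
20 1.01 -7.4 0 5.6 abs -114.4 144.3
21 1.06 -7.1 0 6.0 abs -121.5 138.4
22 1.11 -6.8 0 6.3 abs -128.3 132.1
23 1.16 -6.5 0 6.7 abs -134.9 125.4
24 1.21 -6.2 0 7.0 abs -141.0 118.4
25 1.26 -5.8 0 7.3 abs -146.8 111.2
26 1.31 -5.4 0 7.6 abs -152.2 103.6
27 1.36 -5.0 0 7.8 abs -157.3 95.8
28 1.42 -4.6 0 8.1 abs -161.9 87.7
29 1.47 -4.2 0 8.3 abs -166.2 79.4
30 1.52 -3.8 0 8.5 abs -169.9 70.9
31 1.57 -3.4 0 8.7 abs -173.3 62.2
32 1.62 -2.9 0 8.8 abs -176.2 53.4
33 1.67 -2.5 0 9.0 abs -178.7 44.4
34 1.72 -2.0 0 9.1 abs -180.7 35.3
35 1.77 -1.6 0 9.2 abs -182.3 26.2
36 1.82 -1.1 0 9.2 abs -183.4 16.9
37 1.87 -0.6 0 9.3 abs -184.0 7.6
```

View pics/s7.png

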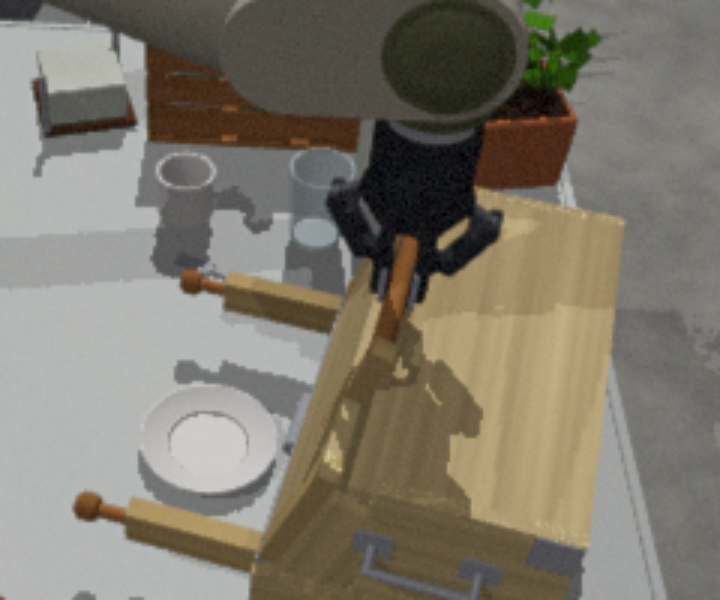

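The grip is on (16.6 mm), but the TCP sits 6 mm higher than I asked, so the dowel is near the fingertips. I'll open and seat it deeper.

Emit:
drive_tool(commands="0 0 0 0 0 0 40; 0 0 0 0 0 0 40; 0 0 4 0 -0.5 0 40; 0 0 4 0 0 0 40; 0 0 0 0 0 0 40")

```text
time: 16.18
ee_pos: [0.6856, 0.0313, 0.2453]
orientation: [-0.001, 0.993, -0.118, -0.001]
wrist_force: [0.2, 0.6, -0.1]
grip_width: 0.0402
```

Emit:
drive_tool(commands="1 0 0 0 0 0 10; 0 0 0 0 0 0 10; 0 0 0 0 0 0 10; 0 0 0 0 0 0 10", grip_force=25)

```text
time: 16.68
ee_pos: [0.6864, 0.0311, 0.2462]
orientation: [-0.001, 0.993, -0.118, -0.001]
wrist_force: [-4.7, 1.1, 3.0]
grip_width: 0.0169
```

Emit:
drive_tool(commands="-8.8 0 -2.9 0 0 0 10; -9 0 -2.4 0 0 0 10; -9.1 0 -2 0 0 0 10; -9.2 0 -1.5 0 0 0 10; -9.2 0 -1.1 0 0 0 10; -9.3 0 -0.6 0 0 0 10")

```text
time: 17.42
ee_pos: [0.6329, 0.0443, 0.2565]
orientation: [-0.001, 0.993, -0.118, -0.001]
wrist_force: [2.4, 3.0, -1.2]
grip_width: 0.0169
```

Run:
```python
from h import *
from bench import robot
o=robot.get_obs();print(cab(o["ee_pos"]),o["wrist_force"],o["wrist_torque"],o["q"])
d=robot.read_camera("scene");cv2.imwrite("pics/s8.png",cv2.resize(d["color"][60:260,180:420,::-1],None,fx=3,fy=3))
```

```text
[ 0.00584673 -0.0008671   0.25648443] [ 2.42959161  2.96648382 -1.15434341] [ 0.31223633 -0.65592132 -0.10266027] [-0.11721714  0.52128143  0.9897968   0.00191827  1.63220787  0.11990672]
```

View pics/s8.png

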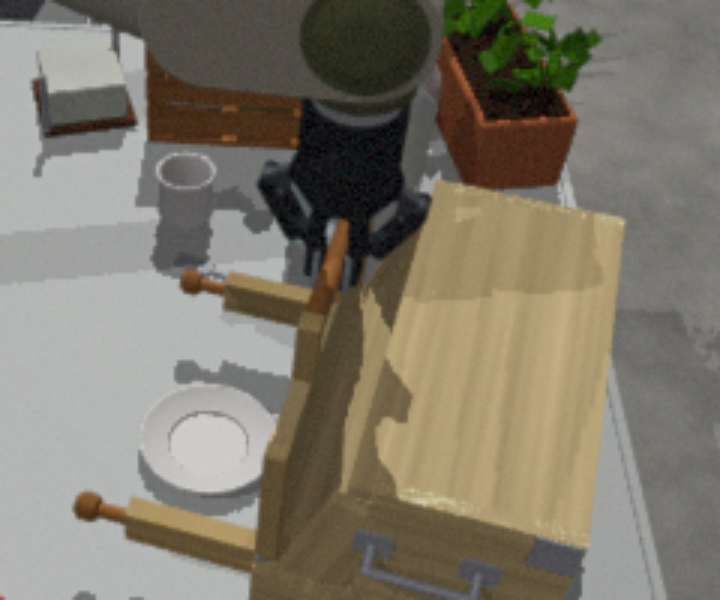

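The flap stands upright and follows the gripper with low forces. I'll continue along the arc.

Emit:
drive_tool(commands="-9.3 0 -0.1 0 0 0 10; -9.3 0 0.4 0 0 0 10; -9.3 0 0.8 0 0 0 10; -9.2 0 1.3 0 0 0 10; -9.1 0 1.8 0 0 0 10; -9 0 2.2 0 0 0 10; -8.9 0 2.7 0 0 0 10; -8.8 0 3.1 0 0 0 10; -8.6 0 3.6 0 0 0 10; -8.4 0 4 0 0 0 10")

```text
time: 18.73
ee_pos: [0.5454, 0.0653, 0.2366]
orientation: [-0.001, 0.993, -0.118, -0.001]
wrist_force: [-1.3, 5.8, 5.5]
grip_width: 0.0165
```

Run:
```python
from h import *
from bench import robot
o=robot.get_obs();print(cab(o["ee_pos"]),o["wrist_force"],o["wrist_torque"],o["q"])
```

```text
[-0.08414289 -0.00101842  0.2366408 ] [-1.25602411  5.84026711  5.50646316] [ 0.79063995 -0.24896884 -0.03394432] [-0.09727604  0.3763256   1.28847836  0.00177627  1.47878073  0.13966799]
```

Emit:
drive_tool(commands="-8.2 0 4.4 0 0 0 10; -8 0 4.8 0 0 0 10; -7.7 0 5.2 0 0 0 10; -7.4 0 5.6 0 0 0 10; -7.1 0 6 0 0 0 10; -6.8 0 6.3 0 0 0 10; -6.5 0 6.7 0 0 0 10; -6.2 0 7 0 0 0 10; -5.8 0 7.3 0 0 0 10; -5.4 0 7.6 0 0 0 10")

```text
time: 19.98
ee_pos: [0.4785, 0.0813, 0.1756]
orientation: [-0.001, 0.993, -0.118, -0.001]
wrist_force: [1.5, -0.5, -1.4]
grip_width: 0.0172
```

Run:
```python
from h import *
from bench import robot
o=robot.get_obs();print(cab(o["ee_pos"]),o["wrist_force"],o["wrist_torque"])
d=robot.read_camera("scene");cv2.imwrite("pics/s9.png",cv2.resize(d["color"][60:310,130:420,::-1],None,fx=2.4,fy=2.4))
```

```text
[-0.15294721 -0.00116475  0.17557331] [ 1.46868914 -0.45849037 -1.40187372] [-0.08722027 -0.50925963 -0.03800549]
```

View pics/s9.png

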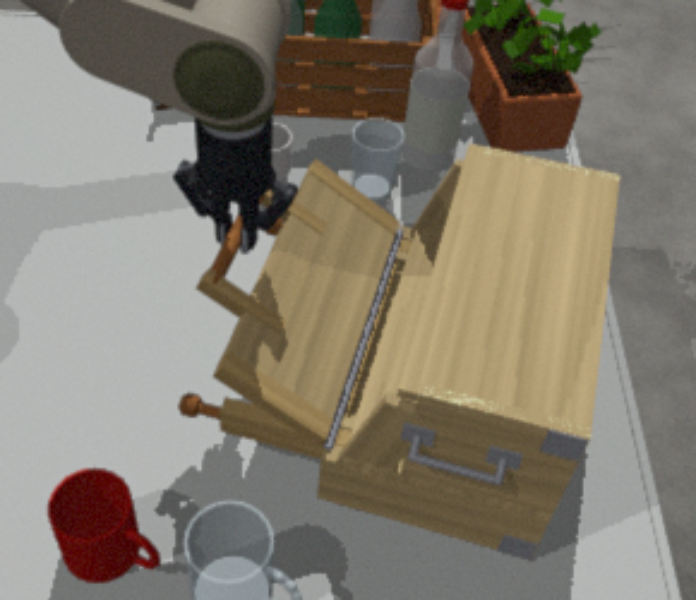

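The flap is about 30° above level, still held, with the mugs untouched. I'll continue.

Emit:
drive_tool(commands="-5 0 7.8 0 0 0 10; -4.6 0 8.1 0 0 0 10; -4.2 0 8.3 0 0 0 10; -3.8 0 8.5 0 0 0 10; -3.4 0 8.7 0 0 0 10; -2.9 0 8.8 0 0 0 10; -2.5 0 9 0 0 0 10; -2 0 9.1 0 0 0 10")

```text
time: 21.02
ee_pos: [0.4512, 0.0882, 0.1072]
orientation: [-0.001, 0.993, -0.118, -0.001]
wrist_force: [0.1, -1.4, 0.8]
grip_width: 0.017
```

Emit:
drive_tool(commands="-1 0 6 0 0 0 10; -0.6 0 4 0 0 0 10; -0.5 0 4 0 0 0 10; -0.5 0 4 0 0 0 10; 0 0 4 0 0 0 10; 0 0 3 0 0 0 10; 0 0 0 0 0 0 10")

```text
time: 21.9
ee_pos: [0.448, 0.089, 0.0824]
orientation: [-0.001, 0.993, -0.118, -0.002]
wrist_force: [-5.1, 0.8, -1.9]
grip_width: 0.0172
```

Run:
```python
from h import *
from bench import robot
o=robot.get_obs();print(cab(o["ee_pos"]),o["wrist_force"],o["wrist_torque"])
```

```text
[-0.18436234 -0.00087218  0.08241235] [-5.13527552  0.77033878 -1.92800782] [ 0.20862163  0.55682308 -0.03462696]
```

Emit:
drive_tool(commands="0 0 1.5 0 0 0 10; 0 0 1.5 0 0 0 10; 0 0 0 0 0 0 10")

```text
time: 22.28
ee_pos: [0.4479, 0.089, 0.0796]
orientation: [-0.001, 0.993, -0.118, -0.002]
wrist_force: [-6.0, 1.4, -0.0]
grip_width: 0.0168
```

Emit:
drive_tool(commands="0 0 1 0 0 0 10; 0 0 1 0 0 0 10; 0 0 0 0 0 0 10")

```text
time: 22.65
ee_pos: [0.4478, 0.0891, 0.0776]
orientation: [-0.001, 0.993, -0.118, -0.002]
wrist_force: [-6.2, 1.9, -1.1]
grip_width: 0.0171
```

Emit:
drive_tool(commands="0 0 1 0 0 0 10; 0 0 1 0 0 0 10; 0 0 0 0 0 0 10")

```text
time: 23.02
ee_pos: [0.4477, 0.0891, 0.0757]
orientation: [-0.001, 0.993, -0.118, -0.002]
wrist_force: [-7.2, 2.0, -0.6]
grip_width: 0.0172
```

Run:
```python
from h import *
from bench import robot
d=robot.read_camera("scene");pickle.dump(d,open("s10.pkl","wb"));cv2.imwrite("pics/s10.png",cv2.resize(d["color"][100:300,180:420,::-1],None,fx=3,fy=3))
```

```text
(no output)
```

View pics/s10.png

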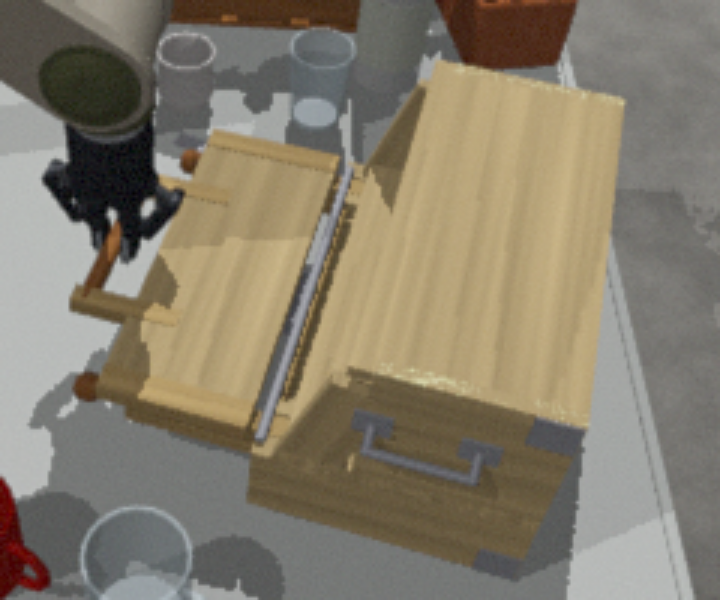

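Emit:
drive_tool(commands="0 0 1 0 0 0 10; 0 0 1 0 0 0 10; 0 0 0 0 0 0 10")

```text
time: 23.45
ee_pos: [0.4477, 0.0891, 0.0749]
orientation: [-0.001, 0.993, -0.118, -0.001]
wrist_force: [-12.2, 2.5, 17.6]
grip_width: 0.0172
```

Emit:
drive_tool(commands="0 0 1 0 0 0 10; 0 0 1 0 0 0 10; 0 0 0 0 0 0 10")

```text
time: 23.82
ee_pos: [0.4478, 0.0891, 0.0744]
orientation: [-0.001, 0.993, -0.118, -0.001]
wrist_force: [-17.4, 1.0, 38.4]
grip_width: 0.017
```

Run:
```python
from h import *
from bench import robot
d=robot.read_camera("scene");a=pickle.load(open("s10.pkl","rb"))["color"];b=d["color"]
cv2.imwrite("pics/s11.png",cv2.resize(np.hstack([a[140:260,200:270,::-1],b[140:260,200:270,::-1]]),None,fx=5,fy=5))
```

```text
(no output)
```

View pics/s11.png

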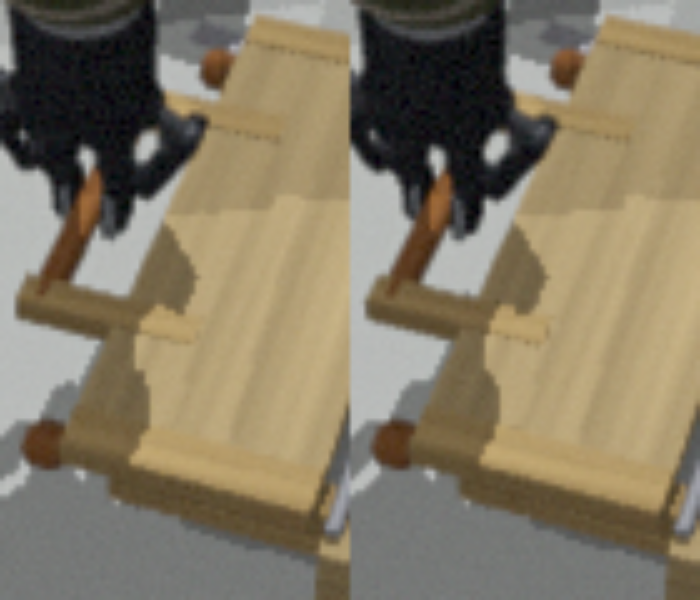

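The flap is seated: upward force rises sharply within 1 mm and the picture is unchanged. I'll unload, open only part way so the inner finger misses the flap edge, then lift clear.

Emit:
drive_tool(commands="-0.5 0 -2 0 0 0 10; 0 0 -1 0 0 0 10; 0 0 0 0 0 0 34; 0 0 0 0 0 0 34; 0 0 0 0 0 0 34; 0 0 0 0 0 0 34")

```text
time: 24.62
ee_pos: [0.4484, 0.0889, 0.0748]
orientation: [-0.001, 0.993, -0.118, -0.001]
wrist_force: [-0.8, -0.5, -0.3]
grip_width: 0.0339
```

Run:
```python
from h import *
from bench import robot
o=robot.get_obs();print(cab(o["ee_pos"]),o["wrist_force"],o["wrist_torque"])
d=robot.read_camera("wrist");cv2.imwrite("pics/w12.png",d["color"][:,:,::-1])
```

```text
[-0.18393878 -0.00085259  0.07483346] [-0.82219467 -0.53107254 -0.27804944] [-0.03917327 -0.0186357  -0.03675211]
```

View pics/w12.png

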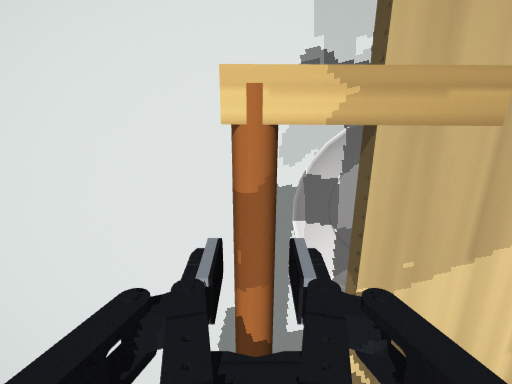

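The fingers are free on both sides of the dowel and the force reads zero. Lifting straight up.

Emit:
drive_tool(commands="0 0 -10 0 0 0 34; 0 0 -20 0 0 0 34; 0 0 -40 0 0 0 34; -20 0 -40 0 0 0 34; -40 0 -40 0 0 0 34; -40 0 -20 0 0 0 34; 0 0 0 0 0 0 34; 0 0 0 0 0 0 34")

```text
time: 25.68
ee_pos: [0.3517, 0.1121, 0.2451]
orientation: [-0.001, 0.993, -0.118, -0.0]
wrist_force: [-0.5, 0.8, 0.6]
grip_width: 0.034
```

Run:
```python
from h import *
from bench import robot
D={}
for n in("scene","top"):
    d=D[n]=robot.read_camera(n);cv2.imwrite(f"pics/{n}13.png",d["color"][:,:,::-1])
    pickle.dump(d,open(n+"13.pkl","wb"))
s=D["scene"]
print("pred handle scene",[np.round(proj(s,HM-.184*CX+CZ*.0075+k*CY),1) for k in(-.0675,0,.0675)])
print("pred outer face edge corners top", [np.round(proj(s,HM-.14*CX+CZ*.015+k*CY),1) for k in(-.168,.168)])
```

```text
pred handle scene [array([209.7, 196.3]), array([218.3, 178.8]), array([226.3, 162.6])]
pred outer face edge corners top [array([211.5, 228. ]), array([250.7, 141.9])]
```

View pics/scene13.png

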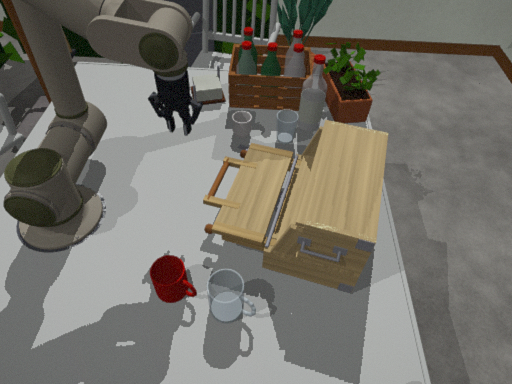

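View pics/top13.png

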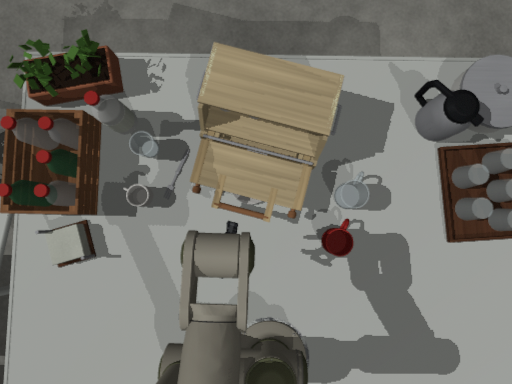

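The flap lies flat over both bars. I'll run one numeric check of handle height and knob positions before handing in.

Run:
```python
from h import *
D={n:pickle.load(open(n+"13.pkl","rb")) for n in("scene","top")}
C={}
for n,(a,b,c,e) in {"top":(190,160,310,225),"scene":(200,140,270,240)}.items():
    hsv=cv2.cvtColor(D[n]["color"],cv2.COLOR_RGB2HSV)
    m=((hsv[...,0]<15)&(hsv[...,1]>100)&(hsv[...,2]>40)).astype(np.uint8)
    k,l,st,ce=cv2.connectedComponentsWithStats(m)
    C[n]=[(st[i,4],ce[i].round(1)) for i in range(1,k) if st[i,4]>12 and a<ce[i,0]<c and b<ce[i,1]<e];print(n,C[n])
h=[max(C[n],key=lambda t:t[0])[1] for n in("top","scene")]
p,e=tri(D["top"],h[0],D["scene"],h[1]);print("handle cab",cab(p).round(4),e)
for s,o in C["top"]:
    q=plane(D["top"],*o,.07);print(cab(q).round(3))
```

```text
top [(np.int32(48), array([196.4, 188.4])), (np.int32(241), array([241.3, 210.3])), (np.int32(55), array([291.7, 213.4]))]
scene [(np.int32(26), array([242.9, 152.7])), (np.int32(156), array([218.1, 179.3])), (np.int32(47), array([208.4, 228.4]))]
handle cab [-0.1845  0.0012  0.094 ] 0.0013092883681197378
[-0.154  0.15   0.07 ]
[-0.184  0.003  0.07 ]
[-0.155 -0.146  0.07 ]
```

```bash
python3 -c "
from bench import robot
print(robot.get_obs()['wrist_force']);print(robot.sign_off())"
```

```text
[-0.09553275  0.20483974  0.40726817]
the job is handed in; nothing more can be done
None
```

The cabinet is ready: both supports are pulled out to their stops and the flap lies level on them. The job is handed in, finished at about 26 s on the robot's clock; `sign_off` reported no verdict.

I pulled each support by its knob, with the flap still up, until the force rose sharply at the stop. Then I gripped the handle and lowered the flap at about 0.4 rad/s, held all the way, until the supports took its weight. I released and backed the arm clear.

**Last checks:**
- **Supports:** the knobs sit 154 and 155 mm in front of the face, so the bars are about 116–117 mm out by camera; both had been felt at the stop.
- **Flap:** the handle measured 94 mm high against 97 expected. Earlier camera heights also read 3–4 mm low at the knobs, so I take this as level; it equals about 0.016 rad if real.
- **Mugs, glass, jug and plate:** all appeared upright and in place in the final pictures, except the plate, which is now mostly hidden under the flap. I did not re-measure any of them.
- **Arm:** it was clear of everything, with no force on the wrist.

**One correction and one high force:** the first grip on the handle sat about 6 mm too shallow, so I reopened and regripped before moving the flap. Pressing the flap onto the supports briefly read 38 N upward at the wrist, which I relieved before letting go. The limit there is 120 N.

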